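# Clear the light pad and show the slide over it

## Task

Pick up the brown sanding block and use it to wipe the three rock chips off the light pad onto the table, without pinching or pressing them with the fingers, then set the block down flat on the table off the pad. Then lift the glass slide out of its black stand, find its frosted end by the small corner notch, and hold it still over the middle of the light pad, about 15 cm up, with the frosted end pointing to the pad's blue edge and the slide turned at least halfway over from upright so that its label faces up. Finish still holding it there, and leave the other things on the table where they are.

Things in the scene. Friction and masses are not known exactly. Their poses are not given: they have to be found in the camera images.
- light_pad: light pad, fixed: a flat grey panel with white top, 100 mm (its x) by 150 mm (its y) by 10 mm high; origin at the centre of its underside on the table, x away from the robot, z up; a blue strip runs along its edge at -y (about the robot's right). A fixed magnifier lamp lens hangs 0.4 m above the table, some 0.2 m beyond the pad: keep the wrist short of it
- slide_stand: black slotted stand, fixed: 90 mm (its x) by 44 mm (its y) by 22 mm high, a 7 mm wide slot along its x, open at both ends, slot floor 5 mm above the table; origin at the centre of its underside. The slide stands in the slot on a long edge, 33 mm of it above the stand. The stand is left or right of the pad, the block on the other side
- slide_center (a point): centre of the glass slide: 100 mm long (its x), 5 mm thick (its y), 50 mm high (its z), 50 g, upright in the slot, top edge 55 mm above the table. +x points to the white frosted end, which has an 8 mm square notch in its top (+z) corner. +y is the outward normal of the label face (yellow label near the frosted end): it faces a viewer who sees the top edge up and the frosted end at left
- slide_frosted_end (a point): middle of the slide's frosted end edge, 50 mm from its centre along its x
- slide_plain_end (a point): middle of the slide's plain clear end edge, 50 mm from its centre along its -x
- slide: the slide as a whole; origin at the middle of its bottom long edge, same axes as slide_center
- block_center (a point): centre of the brown sanding block: 40 mm (its x) by 70 mm (its y) by 23 mm high, 50 g, lying flat on the table; this point is 11.5 mm above its underside
- wiping_block: the brown sanding block as a whole; origin at the centre of its underside, same axes as block_center
- chip_1_center (a point): rock chip, a flat brown bit about 14 mm across and 8 mm thick, 12 g, lying on the light pad at the start; this point is its centre
- chip_2_center (a point): rock chip, a flat brown bit about 14 mm across and 8 mm thick, 12 g, lying on the light pad at the start; this point is its centre
- chip_3_center (a point): rock chip, a flat brown bit about 14 mm across and 8 mm thick, 12 g, lying on the light pad at the start; this point is its centre
- chip_1: the same rock chip as a whole; origin at the centre of its underside
- chip_2: the same rock chip as a whole; origin at the centre of its underside
- chip_3: the same rock chip as a whole; origin at the centre of its underside
- red_marker: bystander: red and white marker lying on the table, 17 x 124 x 17 mm; leave it alone
- yellow_tape_measure: bystander: yellow tape measure standing on the table, 34 x 83 x 64 mm; leave it alone
- blue_brush: bystander: blue-handled brush lying on the table, 17 x 161 x 12 mm; leave it alone
Mind the look-alikes: they are no part of the job. There is more than one size of the slide_stand; the job needs the larger.

How it is judged:
By the outcome, as a careful person would: the job done as asked, in the order asked, and still so for the second after the job is handed in, while the arm keeps its last pose, push and grip.
It also fails if it takes over 72 s, if anything falls off the work surface, if the arm or the gripper's body presses on something with over 40 N, if the wrist force passes 120 N, or if a joint passes its speed limit or range.

## Robot

A 7-joint arm with a two-finger parallel gripper is mounted at the origin on a cart in front of the work surface, level with it; the furniture and walls round the work are solid. World frame = base frame: x ahead of the robot, y to its left, z up, the work surface at z = 0. Lengths are in mm, angles in rad, forces in N, time in s.
With the tool pointing down it reaches from about 350 to 900 mm from the base axis. Payload 8.1 kg.
Tool frame: the origin (TCP) lies on the centre line of the jaws, within the pads' length; the fingertips stand 11 mm ahead of it and the grasp point (between the pads) lies 8 mm behind it; z points along the fingers, y is the line along which they close (so a half turn about z gives the same grasp; the last joint's range is limited). The gripper opens to 92 mm and grips with 3 to 60 N. Pads are 19 mm wide; open, the fingers measure 130 mm over their backs; the gripper's body (75 mm by 190 mm) begins 47 mm behind the grasp point.
Start: joints at [1.112, 0.434, 0.025, 1.573, -0.012, 1.134, -0.075], TCP at [217.69, -585.877, 237.742] pointing down, gripper open.
Joint ranges: [-2.62, 2.62], [-0.44, 2.09], [-1.27, 1.32], [0.08, 2.57], [-1.32, 4.46], [0.12, 2], [-2.74, 2.74]. Speed limits (rad/s): [2.22, 2.22, 3.01, 3.01, 3.14, 3.14, 3.14].

## Interface

Orientations are given as a 3x3 rotation matrix whose columns are the frame's x, y, z axes.
In Python, from station import telemetry, eyes, job gives the robot as it stands. The module is installed in compiled form; this text tells all that it offers.
- The arm moves only by the tool move_arm, never from a script. Its argument "moves" is a list of rows, each an object with "angular": the turn, a rotation vector about the tool's x, y, z in rad, a list of three; "slide": the shift along the tool's x, y, z in mm, a list of three; "hand": the opening, from 0 (shut) to 1 (fully open). In form: [{"angular": [wx, wy, wz], "slide": [tx, ty, tz], "hand": hand}, ...]. A call has 1 to 12 rows; each row is the pose to reach, as a shift and turn from the pose commanded when the call began, along the tool's axes at that moment; what a row does not reach only later rows make up. A row lasts 1/12 s, in which the tool goes at most 41.7 mm and 7.16 degrees, less where a joint would pass 70% of its speed; a pose out of reach is approached as far as the arm can. A call with a gripper value outside its range is refused whole. The fingers move at their own pace and stop on an object; "newtons" is the grip in N (left out, the last holds). Time passes only in rows, so rows that repeat a pose let the fingers close. It gives the time, the measured TCP pose, the force, the opening and the grip force at its end, in the units of the state.
- telemetry.state(): the state, without advancing time (a new reading comes with each control period).
- eyes.capture(name): name is "side" or "top" or "wrist"; returns (picture, depth): 480x640x3 uint8, blue, green, red; 480x640 float32, mm along the optical axis (not along the pixel's ray), 0 where there is no reading.
- eyes.calibration(name): a dict with "camera_matrix" (3x3 intrinsics, pixels), "k1" (the pictures are not rectified: a ray, as slopes to the right and down, at radius r is drawn at 1 + k1 r^2 times it, then the intrinsics apply), "origin" and "rotation" of the camera in the world; the wrist camera has in their place "mount" (4x4, takes a point from camera to tool coordinates, whose origin is the TCP and whose axes are the flange's). Camera axes: x right, y down, z forward; pixel columns grow to the right and rows downward; lengths in mm; the calibration is good to about 2 mm. A picture is of the moment at which its call begins: read the wrist's pose just before it. calibration takes no time and is no camera call.
- job.job_done(): hands the job in; it is judged then, once.
The state is a dict: "time_s": time; "joint_positions": joint angles; "joint_vel": joint speeds; "joint_torque": joint torques, N m; "tool_pos": TCP position; "ee_rot": TCP orientation; "contact_force": force on the tool from outside, world axes, zero at the start; "torque": the same for the moment, N m; "finger_gap": opening from 0.0 (shut) to 1.0 (fully open); "grip_force": force on a finger pad.
Only numpy, scipy, OpenCV 4.12 (cv2) and the standard library are available. Lean on these libraries where they do the work, as an engineer would, in place of code of your own. Each camera call takes 0.05 s, during which the arm holds its last target. There are 200 camera calls.

## Working session

There is one attempt and no reset: what is moved stays moved. The work goes in short steps, Python scripts to look and compute and a tool call to move; the robot and the scene stay as the last step left them, time stands still between calls to the robot, and variables do not carry over. Pictures are saved under pics/ and viewed, at most 10 in all, crops included, and the job is handed in when it is done.

Besides the shell and the picture viewer there is one more tool, called after "Call:" as name(argument=value, ...) on one line, values as JSON. move_arm: Moves the arm, as the interface text tells. Its arguments: {"type":"object","properties":{"moves":{"type":"array","items":{"type":"object","properties":{"angular":{"type":"array","items":{"type":"number"}},"slide":{"type":"array","items":{"type":"number"}},"hand":{"type":"number"}}}},"newtons":{"type":"number"}},"required":["moves"]}

```bash
ls; mkdir -p pics; cat > h.py <<'E'
import numpy as np,cv2
from station import telemetry,eyes,job
def cam(n,st=None):
    c=eyes.calibration(n);K=np.array(c["camera_matrix"],float)
    if "mount" in c:
        st=st or telemetry.state();M=np.array(c["mount"]);R=np.array(st["ee_rot"]);o=np.array(st["tool_pos"])
        return K,c["k1"],R@M[:3,:3],R@M[:3,3]+o
    return K,c["k1"],np.array(c["rotation"]),np.array(c["origin"])
def ray(C,uv):
    K,k1,R,o=C
    uv=np.atleast_2d(np.array(uv,float)); p=cv2.undistortPoints(uv[:,None],K,np.array([k1,0,0,0.]))[:,0]
    return np.c_[p,np.ones(len(p))]@R.T
def onz(C,uv,z):
    d=ray(C,uv);return C[3]+d*((z-C[3][2])/d[:,2])[:,None]
def cloud(C,D,uv):
    uv=np.atleast_2d(uv);d=ray(C,uv);z=D[uv[:,1],uv[:,0]];return C[3]+d*z[:,None]
def proj(C,P):
    K,k1,R,o=C;q=(np.atleast_2d(P)-o)@R
    return cv2.projectPoints(q[:,None],np.zeros(3),np.zeros(3),K,np.array([k1,0,0,0.]))[0][:,0]
E
python3 - <<'E'
from h import *
s=telemetry.state();print(s)
for n in ("top","side"):
    im,d=eyes.capture(n);cv2.imwrite(f"pics/{n}0.png",im);np.save(f"pics/{n}0.npy",d)
    C=cam(n);print(n,C[0].tolist(),C[1],C[2].round(3).tolist(),C[3])
C=cam("wrist");print(eyes.calibration("wrist")["mount"])
E
```

```text
pics
{'time_s': 0.0, 'joint_positions': array([ 1.11240429,  0.43520002,  0.02496857,  1.57411321, -0.01162381,
        1.13398349, -0.07509145]), 'joint_vel': array([-0.00094018, -0.00040188, -0.00131768, -0.00078314,  0.00015997,
        0.00105871, -0.00181855]), 'joint_torque': array([-7.84343192e-04, -6.67856169e+01,  9.85011309e-01, -3.14462149e+01,
       -6.05906406e-02,  4.30363964e-02,  2.39827123e-04]), 'tool_pos': array([ 217.49119682, -585.4051088 ,  236.9529297 ]), 'ee_rot': array([[ 9.37394368e-01,  3.48269110e-01, -6.51912109e-04],
       [ 3.48269700e-01, -9.37393306e-01,  1.41607399e-03],
       [-1.17923218e-04, -1.55446102e-03, -9.99998785e-01]]), 'contact_force': array([-0.44133707,  0.71199019,  0.72676842]), 'torque': array([ 0.02453706, -0.00115437,  0.01419682]), 'grip_force': 0.0, 'finger_gap': 0.9982337200916764}
top [[448.10193739147616, 0.0, 317.0152757148789], [0.0, 448.10193739147616, 235.40378990135483], [0.0, 0.0, 1.0]] 0.025823202538644972 [[-0.023, -0.99, 0.137], [-1.0, 0.021, -0.016], [0.012, -0.137, -0.99]] [419.72333905  31.00244389 987.81092694]
side [[583.6181961614437, 0.0, 326.0106188764194], [0.0, 583.6181961614437, 238.64114095017894], [0.0, 0.0, 1.0]] -0.17673461179142758 [[0.843, -0.331, 0.424], [-0.538, -0.523, 0.661], [0.003, -0.786, -0.618]] [ -69.80799693 -942.62856979  993.00195055]
[[-1.47348241e-04 -9.58852045e-01 -2.83906207e-01  7.61314380e+01]
 [ 9.99999985e-01 -1.15754740e-04 -1.28058384e-04  6.59971752e-02]
 [ 8.99255546e-05 -2.83906221e-01  9.58852048e-01 -1.46850870e+02]
 [ 0.00000000e+00  0.00000000e+00  0.00000000e+00  1.00000000e+00]]
```

View pics/top0.png

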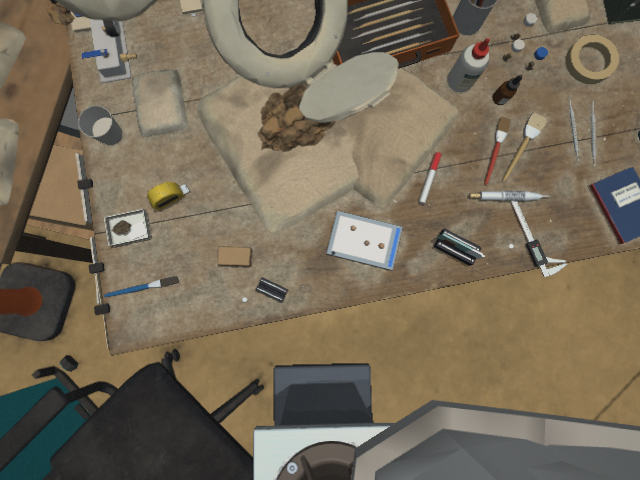

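View pics/side0.png

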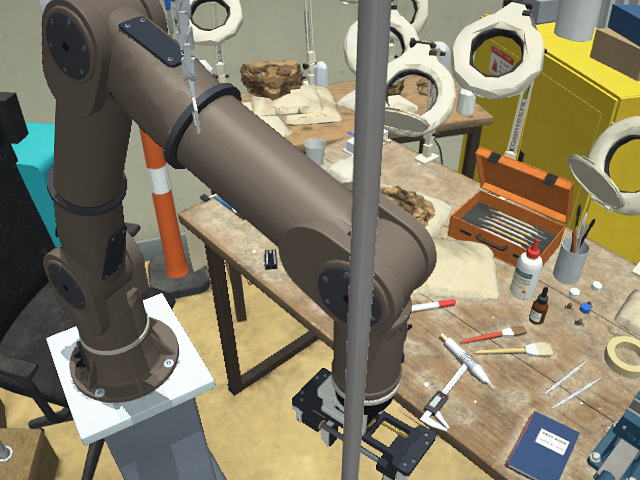

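```bash
python3 - <<'E'
from h import *
C=cam("top")
for n,uv,z in [("pad corners",[(334,212),(403,228),(394,270),(327,254)],10),("chips",[(353,229),(367,243),(381,246)],14),("block",[(234,256)],23),("stand",[(458,246)],22),("slide ends",[(437,233),(482,256)],40),("lamp",[(280,40)],400),("tableedge",[(395,298),(250,326)],0),("bag",[(290,222),(385,205)],20),("marker",[(430,178)],10)]:
    print(n,onz(C,uv,z).round(0).tolist())
im=cv2.imread("pics/top0.png");c=cv2.resize(im[195:305,210:510],None,fx=2.66,fy=2.66,interpolation=cv2.INTER_CUBIC);cv2.imwrite("pics/crop.png",c)
E
```

```text
pad corners [[607.0, -23.0, 10.0], [568.0, -175.0, 10.0], [475.0, -151.0, 10.0], [513.0, -5.0, 10.0]]
chips [[567.0, -64.0, 14.0], [535.0, -93.0, 14.0], [528.0, -124.0, 14.0]]
block [[512.0, 196.0, 23.0]]
stand [[524.0, -290.0, 22.0]]
slide ends [[551.0, -241.0, 40.0], [499.0, -333.0, 40.0]]
lamp [[778.0, 67.0, 400.0]]
tableedge [[415.0, -152.0, 0.0], [362.0, 165.0, -0.0]]
bag [[585.0, 74.0, 20.0], [618.0, -136.0, 20.0]]
marker [[680.0, -241.0, 10.0]]
```

View pics/crop.png

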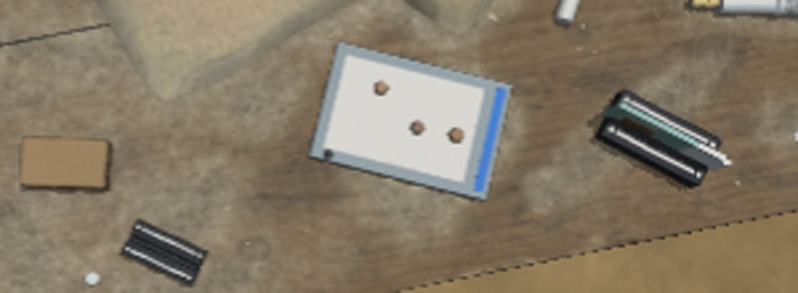

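Call:
move_arm(moves=[{"angular": [0, 0, -0.12], "slide": [40, -24, -15], "hand": 1}, {"angular": [0, 0, -0.69], "slide": [480, -285, -63], "hand": 1}, {"angular": [0, 0, -0.69], "slide": [480, -285, -63], "hand": 1}, {"angular": [0, 0, -0.69], "slide": [480, -285, -63], "hand": 1}, {"angular": [0, 0, -0.69], "slide": [480, -285, -63], "hand": 1}, {"angular": [0, 0, -0.69], "slide": [480, -285, -63], "hand": 1}, {"angular": [0, 0, -0.69], "slide": [480, -285, -63], "hand": 1}, {"angular": [0, 0, -0.69], "slide": [480, -285, -63], "hand": 1}, {"angular": [0, 0, -0.69], "slide": [480, -285, -63], "hand": 1}, {"angular": [0, 0, -0.69], "slide": [480, -285, -63], "hand": 1}, {"angular": [0, 0, -0.69], "slide": [480, -285, -63], "hand": 1}, {"angular": [0, 0, -0.69], "slide": [480, -285, -63], "hand": 1}])

```text
time_s: 1.1
tool_pos: [529.9, -198.3, 294.7]
ee_rot: [[0.502, 0.865, -0.0], [0.865, -0.502, -0.0], [-0.0, -0.0, -1.0]]
contact_force: [1.2, -0.2, -0.4]
finger_gap: 1.0
grip_force: 0.0
```

Call:
move_arm(moves=[{"angular": [0, 0, 0], "slide": [30, 5, -3], "hand": 1}, {"angular": [0, 0, 0], "slide": [60, 9, -5], "hand": 1}, {"angular": [0, 0, 0], "slide": [60, 9, -5], "hand": 1}, {"angular": [0, 0, 0], "slide": [60, 9, -5], "hand": 1}])

```text
time_s: 1.43
tool_pos: [567.7, -150.5, 299.2]
ee_rot: [[0.498, 0.867, -0.001], [0.867, -0.498, 0.001], [0.0, -0.001, -1.0]]
contact_force: [-0.3, -1.1, -0.9]
finger_gap: 1.003
grip_force: 0.0
```

```bash
python3 - <<'E'
from h import *
s=telemetry.state();print(s["tool_pos"],s["joint_positions"].round(2),np.abs(s["joint_vel"]).max())
im,d=eyes.capture("wrist");cv2.imwrite("pics/w1.png",im);np.save("pics/w1.npy",d)
import pickle;C=cam("wrist",s);pickle.dump(C,open("pics/w1.pkl","wb"));print(C[0][0,0])
E
```

```text
[ 567.7384974  -150.51599771  299.20103114] [ 0.41  0.36 -0.34  1.55  0.12  1.25 -0.46] 0.044966237669801096
358.4855082473185
```

View pics/w1.png

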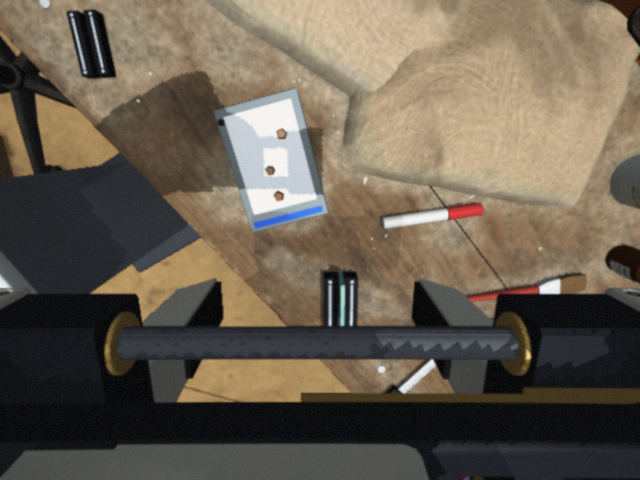

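```bash
python3 - <<'E'
from h import *
import pickle
C=pickle.load(open("pics/w1.pkl","rb"));D=np.load("pics/w1.npy");im=cv2.imread("pics/w1.png")
print("corners",onz(C,[(215,111),(297,89),(327,213),(254,231)],10).round(1).tolist())
m=(im[...,0]>150)&(im[...,2]<110);m=cv2.morphologyEx(m.astype(np.uint8),cv2.MORPH_OPEN,np.ones((3,3)))
n,l,s,c=cv2.connectedComponentsWithStats(m);
for i in range(1,n):
    if s[i,4]>150:
        p=np.argwhere(l==i)[:,::-1].astype(np.int32);r=cv2.minAreaRect(p);print("strip",onz(C,cv2.boxPoints(r),10).round(1).tolist())
b,g,r=[im[...,i].astype(int) for i in range(3)]
m=((r-b>25)).astype(np.uint8);q=np.zeros_like(m);cv2.fillConvexPoly(q,np.array([(225,118),(290,102),(314,200),(255,215)]),1);m&=q
n,l,s,c=cv2.connectedComponentsWithStats(m)
for i in range(1,n):
    if s[i,4]>20: print("chip",s[i,4],c[i].round(1),onz(C,c[i],15).round(1), cloud(C,D,c[i].round().astype(int)[None]).round(1))
vv,uu=np.mgrid[0:270:2,0:640:2];uv=np.c_[uu.ravel(),vv.ravel()];P=cloud(C,D,uv);ok=D[uv[:,1],uv[:,0]]>0;P=P[ok]
cx=np.array([541,-88]);ex=np.array([.97,-.25]);ey=np.array([.25,.97])
X=(P[:,:2]-cx)@ex;Y=(P[:,:2]-cx)@ey
for y in range(-120,160,20):
    print(y,[int(np.percentile(P[(abs(X-x)<6)&(abs(Y-y)<10),2],95)) if ((abs(X-x)<6)&(abs(Y-y)<10)).any() else None for x in range(50,130,10)])
pc=cloud(C,D,np.array([(340,285),(330,285),(352,285),(340,278),(90,40)]));print(pc.round(1))
E
```

```text
corners [[516.0, -4.5, 10.0], [609.3, -31.1, 10.0], [568.6, -171.9, 10.0], [477.6, -146.3, 10.0]]
strip [[482.3, -135.4, 10.0], [567.0, -159.1, 10.0], [564.5, -167.9, 10.0], [479.3, -144.2, 10.0]]
chip 62 [280.9 133.3] [[569.1 -62.9  15. ]] [[569.5 -62.9  18.2]]
chip 48 [269.5 170.2] [[535.3 -91.9  15. ]] [[535.4 -91.4  17.8]]
chip 66 [278.3 196.3] [[ 528.1 -123.6   15. ]] [[ 528.4 -122.9   17.4]]
-120 [0, 0, 0, 1, 1, 1, 1, 12]
-100 [1, 0, 0, 1, 1, 1, 13, 14]
-80 [9, 1, 1, 1, 0, 1, 1, 0]
-60 [10, 1, 0, 0, 1, 1, 0, 1]
-40 [10, 1, 0, 1, 9, 14, 22, 25]
-20 [10, 1, 1, 10, 17, 22, 26, 30]
0 [11, 0, 1, 1, 19, 25, 29, 32]
20 [11, 1, 1, 1, 15, 23, 29, 33]
40 [10, 1, 1, 1, 1, 15, 25, 30]
60 [10, 1, 1, 1, 16, 27, 33, 36]
80 [9, 1, 18, 28, 32, 36, 38, 40]
100 [9, 25, 31, 36, 38, 40, 42, 43]
120 [29, 34, 37, 39, 41, 43, 44, 44]
140 [35, 37, 39, 41, 42, 44, 45, 45]
[[ 541.6 -250.1   45.3]
 [ 526.6 -253.7   21.3]
 [ 551.2 -267.4   22. ]
 [ 544.3 -246.7   33.7]
 [ 441.7  119.2   14.3]]
```

Call:
move_arm(moves=[{"angular": [0, 0, 0.1], "slide": [20, -25, 4], "hand": 1}, {"angular": [0, 0, 1.05], "slide": [240, -285, 49], "hand": 1}, {"angular": [0, 0, 1.05], "slide": [240, -285, 49], "hand": 1}, {"angular": [0, 0, 1.05], "slide": [240, -285, 49], "hand": 1}, {"angular": [0, 0, 1.05], "slide": [240, -285, 49], "hand": 1}, {"angular": [0, 0, 1.05], "slide": [240, -285, 49], "hand": 1}, {"angular": [0, 0, 1.05], "slide": [240, -285, 49], "hand": 1}, {"angular": [0, 0, 1.05], "slide": [240, -285, 49], "hand": 1}, {"angular": [0, 0, 1.05], "slide": [240, -285, 49], "hand": 1}, {"angular": [0, 0, 1.05], "slide": [240, -285, 49], "hand": 1}, {"angular": [0, 0, 1.05], "slide": [240, -285, 49], "hand": 1}, {"angular": [0, 0, 1.05], "slide": [240, -285, 49], "hand": 1}])

```text
time_s: 2.48
tool_pos: [439.8, 198.4, 250.4]
ee_rot: [[1.0, -0.001, -0.001], [-0.001, -1.0, -0.0], [-0.001, 0.0, -1.0]]
contact_force: [0.4, -1.5, 0.1]
finger_gap: 0.997
grip_force: 0.0
```

```bash
python3 - <<'E'
from h import *
s=telemetry.state();print(s["tool_pos"],s["joint_positions"].round(2),np.abs(s["joint_vel"]).max())
im,d=eyes.capture("wrist");cv2.imwrite("pics/w2.png",im)
C=cam("wrist",s)
vv,uu=np.mgrid[0:480,0:640];uv=np.c_[uu.ravel(),vv.ravel()];P=cloud(C,d,uv);b,g,r=[im[...,i].astype(int).ravel() for i in range(3)]
m=(abs(P[:,2]-23)<4)&(np.hypot(P[:,0]-512,P[:,1]-196)<60);m=cv2.morphologyEx(m.reshape(480,640).astype(np.uint8),cv2.MORPH_OPEN,np.ones((3,3)))
p=np.argwhere(m)[:,::-1].astype(np.int32);q=onz(C,p,23)[:,:2].astype(np.float32);print(len(q),cv2.minAreaRect(q),np.median(P[m.ravel()>0,2]),im[p[:,1],p[:,0]].mean(0),p.mean(0))
E
```

```text
[439.77271151 198.44569426 250.3988319 ] [-0.22  0.22 -0.38  1.87  0.09  1.07 -2.2 ] 0.04984982734426355
2828 ((511.8704833984375, 197.11827087402344), (69.29438018798828, 39.549224853515625), 86.55619812011719) 23.301402400114313 [117.39992928 158.79490806 192.88826025] [318.10820368 137.1039604 ]
```

Call:
move_arm(moves=[{"angular": [0, 0, 0.06], "slide": [30, 1, 20], "hand": 1}, {"angular": [0, 0, 0.06], "slide": [60, 1, 45], "hand": 1}, {"angular": [0, 0, 0.06], "slide": [72, 1.3, 80], "hand": 1}, {"angular": [0, 0, 0.06], "slide": [72, 1.3, 120], "hand": 1}, {"angular": [0, 0, 0.06], "slide": [72, 1.3, 155], "hand": 1}, {"angular": [0, 0, 0.06], "slide": [72, 1.3, 185], "hand": 1}, {"angular": [0, 0, 0.06], "slide": [72, 1.3, 205], "hand": 1}, {"angular": [0, 0, 0.06], "slide": [72, 1.3, 220], "hand": 1}, {"angular": [0, 0, 0.06], "slide": [72, 1.3, 229], "hand": 1}, {"angular": [0, 0, 0.06], "slide": [72, 1.3, 229], "hand": 1}])

```text
time_s: 3.37
tool_pos: [512.6, 193.4, 20.0]
ee_rot: [[0.998, -0.067, -0.002], [-0.067, -0.998, -0.002], [-0.002, 0.003, -1.0]]
contact_force: [0.0, -1.0, 0.3]
finger_gap: 0.999
grip_force: 0.0
```

Call:
move_arm(moves=[{"angular": [0, 0, 0], "slide": [0, 0, 0], "hand": 0.7}, {"angular": [0, 0, 0], "slide": [0, 0, 0], "hand": 0.6}, {"angular": [0, 0, 0], "slide": [0, 0, 0], "hand": 0.6}, {"angular": [0, 0, 0], "slide": [0, 0, 0], "hand": 0.6}, {"angular": [0, 0, 0], "slide": [0, 0, 0], "hand": 0.6}], newtons=20)

```text
time_s: 3.78
tool_pos: [513.5, 196.4, 22.8]
ee_rot: [[0.998, -0.064, 0.002], [-0.064, -0.998, 0.001], [0.002, -0.001, -1.0]]
contact_force: [-0.9, -1.7, 7.8]
finger_gap: 0.761
grip_force: 20.0
```

Call:
move_arm(moves=[{"angular": [0, 0, 0], "slide": [0, 0, -25], "hand": 0.6}, {"angular": [0, 0, 0], "slide": [0, 0, -60], "hand": 0.6}, {"angular": [0, 0, -0.1], "slide": [2, 25, -88], "hand": 0.6}, {"angular": [0, 0, -0.22], "slide": [5, 60, -108], "hand": 0.6}, {"angular": [0, 0, -0.34], "slide": [8, 98, -108], "hand": 0.6}, {"angular": [0, 0, -0.46], "slide": [12, 136, -108], "hand": 0.6}, {"angular": [0, 0, -0.58], "slide": [16, 174, -108], "hand": 0.6}, {"angular": [0, 0, -0.7], "slide": [20, 212, -108], "hand": 0.6}, {"angular": [0, 0, -0.82], "slide": [24, 250, -108], "hand": 0.6}, {"angular": [0, 0, -0.94], "slide": [27, 285, -108], "hand": 0.6}, {"angular": [0, 0, -1.06], "slide": [30, 320, -108], "hand": 0.6}, {"angular": [0, 0, -1.18], "slide": [33, 345, -108], "hand": 0.6}])

```text
time_s: 4.78
tool_pos: [522.8, -154.1, 129.9]
ee_rot: [[0.437, 0.9, -0.0], [0.9, -0.437, -0.002], [-0.002, 0.001, -1.0]]
contact_force: [-0.1, 0.1, -1.5]
finger_gap: 0.758
grip_force: 20.0
```

```bash
python3 - <<'E'
from h import *
im,d=eyes.capture("top");s=telemetry.state();print(s["tool_pos"],s["ee_rot"].round(3).tolist(),s["contact_force"],s["grip_force"],s["finger_gap"],s["joint_positions"].round(2))
E
```

```text
[ 522.62886132 -159.7880946   129.39641721] [[0.431, 0.902, -0.001], [0.902, -0.431, -0.005], [-0.005, 0.001, -1.0]] [ 0.11484428 -5.68170327 -1.37986604] 19.999118149280548 0.7597948695139913 [ 0.61  0.49 -0.57  1.86  0.34  0.89 -0.57]
```

Call:
move_arm(moves=[{"angular": [0, 0, -0.12], "slide": [0, 0, 20], "hand": 0.6}, {"angular": [0, 0, -0.175], "slide": [0, 0, 40], "hand": 0.6}, {"angular": [0, 0, -0.175], "slide": [0, 0, 60], "hand": 0.6}, {"angular": [0, 0, -0.175], "slide": [0, 0, 60], "hand": 0.6}, {"angular": [0, 0, -0.175], "slide": [0, 0, 60], "hand": 0.6}, {"angular": [0, 0, -0.175], "slide": [0, 0, 60], "hand": 0.6}])

```text
time_s: 5.33
tool_pos: [524.1, -149.8, 70.7]
ee_rot: [[0.277, 0.961, 0.001], [0.961, -0.277, -0.0], [0.0, 0.001, -1.0]]
contact_force: [0.0, -0.0, -0.5]
finger_gap: 0.76
grip_force: 20.0
```

```bash
python3 - <<'E'
from h import *
s=telemetry.state();print(s["tool_pos"],s["ee_rot"].round(3).tolist(),s["contact_force"])
im,d=eyes.capture("wrist");cv2.imwrite("pics/w3.png",im);C=cam("wrist",s)
print(proj(C,[[542.9,-88.5,10],[569,-63,14],[528,-123.6,14]]).round(0))
s=telemetry.state();print(s["tool_pos"])
E
```

```text
[ 524.1381826  -149.82037448   70.73873547] [[0.277, 0.961, 0.001], [0.961, -0.277, -0.0], [0.0, 0.001, -1.0]] [ 0.04264542 -0.02482627 -0.50027558]
[[320. 156.]
 [354.  95.]
 [312. 223.]]
[ 524.42663071 -149.88589992   71.04274986]
```

View pics/w3.png

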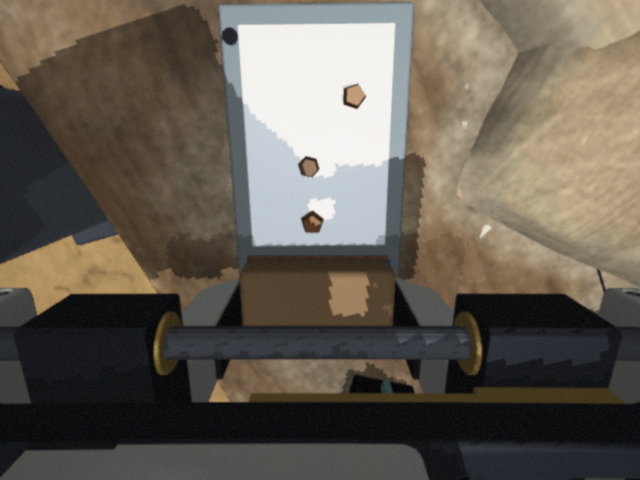

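Call:
move_arm(moves=[{"angular": [0, 0, 0], "slide": [-14, 1, 0], "hand": 0.6}, {"angular": [0, 0, 0], "slide": [-14, 1, 15], "hand": 0.6}, {"angular": [0, 0, 0], "slide": [-14, 1, 28], "hand": 0.6}, {"angular": [0, 0, 0], "slide": [-14, 1, 37], "hand": 0.6}, {"angular": [0, 0, 0], "slide": [-14, 1, 37], "hand": 0.6}, {"angular": [0, 0, 0], "slide": [-14, 1, 37], "hand": 0.6}, {"angular": [0, 0, 0], "slide": [-14, 1, 37], "hand": 0.6}])

```text
time_s: 5.97
tool_pos: [521.1, -163.7, 33.4]
ee_rot: [[0.276, 0.961, 0.001], [0.961, -0.276, -0.0], [0.0, 0.001, -1.0]]
contact_force: [0.1, -0.4, -0.5]
finger_gap: 0.756
grip_force: 20.0
```

```bash
python3 - <<'E'
from h import *
s=telemetry.state();print(s["tool_pos"],s["contact_force"])
im,d=eyes.capture("wrist");C=cam("wrist",s)
uv=np.array([(u,v) for v in (265,275,285,295,305) for u in (265,290,310)]);print(cloud(C,d,uv).round(1)[:,2])
E
```

```text
[ 521.08688636 -163.65084171   33.43685504] [ 0.09229119 -0.39671448 -0.54019311]
[24.7 24.2 24.5 33.5 33.5 34.5 35.6 34.6 34.7 35.5 34.2 34.5 34.3 34.3
 35.2]
```

Call:
move_arm(moves=[{"angular": [0, 0, 0], "slide": [6, 0, 0], "hand": 0.6}, {"angular": [0, 0, 0], "slide": [15, 0, 0], "hand": 0.6}, {"angular": [0, 0, 0], "slide": [25, 0, 0], "hand": 0.6}, {"angular": [0, 0, 0], "slide": [35, 0, 0], "hand": 0.6}, {"angular": [0, 0, 0], "slide": [45, 0, 0], "hand": 0.6}, {"angular": [0, 0, 0], "slide": [55, 0, 0], "hand": 0.6}, {"angular": [0, 0, 0], "slide": [65, 0, 0], "hand": 0.6}, {"angular": [0, 0, 0], "slide": [75, 0, 0], "hand": 0.6}, {"angular": [0, 0, 0], "slide": [85, 0, 0], "hand": 0.6}, {"angular": [0, 0, 0], "slide": [95, 0, 0], "hand": 0.6}, {"angular": [0, 0, 0], "slide": [105, 0, 0], "hand": 0.6}, {"angular": [0, 0, 0], "slide": [110, 0, 0], "hand": 0.6}])

```text
time_s: 7.02
tool_pos: [551.5, -56.1, 32.8]
ee_rot: [[0.275, 0.961, 0.0], [0.961, -0.275, 0.001], [0.001, 0.0, -1.0]]
contact_force: [-0.4, 0.4, -0.3]
finger_gap: 0.762
grip_force: 20.0
```

Call:
move_arm(moves=[{"angular": [0, 0, 0], "slide": [6, 0, 0], "hand": 0.6}, {"angular": [0, 0, 0], "slide": [14, 0, 0], "hand": 0.6}, {"angular": [0, 0, 0], "slide": [22, 0, 0], "hand": 0.6}, {"angular": [0, 0, 0], "slide": [30, 0, 0], "hand": 0.6}, {"angular": [0, 0, 0], "slide": [37, 0, 0], "hand": 0.6}, {"angular": [0, 0, 0], "slide": [43, 0, 0], "hand": 0.6}, {"angular": [0, 0, 0], "slide": [43, 0, 0], "hand": 0.6}, {"angular": [0, 0, 0], "slide": [43, 0, 0], "hand": 0.6}])

```text
time_s: 7.68
tool_pos: [564.7, -15.5, 34.1]
ee_rot: [[0.276, 0.961, 0.003], [0.961, -0.276, 0.001], [0.001, 0.003, -1.0]]
contact_force: [-1.1, 0.0, 11.0]
finger_gap: 0.761
grip_force: 20.0
```

```bash
python3 - <<'E'
from h import *
s=telemetry.state();print(s["tool_pos"],s["contact_force"])
im,d=eyes.capture("wrist");cv2.imwrite("pics/w4.png",im)
E
```

```text
[564.72965045 -15.49862338  34.07933605] [-1.14802637  0.01953856 11.01978704]
```

View pics/w4.png

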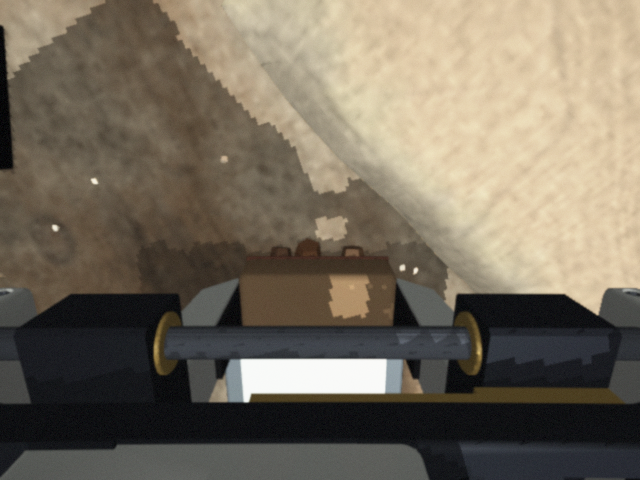

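Call:
move_arm(moves=[{"angular": [0, 0, 0], "slide": [0, 0, -10], "hand": 0.6}, {"angular": [0, 0, 0], "slide": [-10, 0, -35], "hand": 0.6}, {"angular": [0, 0, 0], "slide": [-40, 0, -70], "hand": 0.6}, {"angular": [0, 0, 0], "slide": [-60, 0, -100], "hand": 0.6}, {"angular": [0, 0, 0], "slide": [-60, 0, -100], "hand": 0.6}, {"angular": [0, 0, 0], "slide": [-60, 0, -100], "hand": 0.6}, {"angular": [0, 0, 0], "slide": [-60, 0, -100], "hand": 0.6}])

```text
time_s: 8.32
tool_pos: [546.1, -74.0, 132.6]
ee_rot: [[0.277, 0.961, 0.0], [0.961, -0.277, 0.0], [0.0, -0.0, -1.0]]
contact_force: [-0.1, 1.1, -0.1]
finger_gap: 0.759
grip_force: 20.0
```

```bash
python3 - <<'E'
from h import *
s=telemetry.state();print(s["tool_pos"],s["contact_force"])
im,d=eyes.capture("wrist");cv2.imwrite("pics/w5.png",im);C=cam("wrist",s)
np.save("pics/w5.npy",d)
import pickle;pickle.dump(C,open("pics/w5.pkl","wb"))
E
```

```text
[546.1249445  -74.00007807 132.62598259] [-0.12233127  1.14876289 -0.12319806]
```

View pics/w5.png

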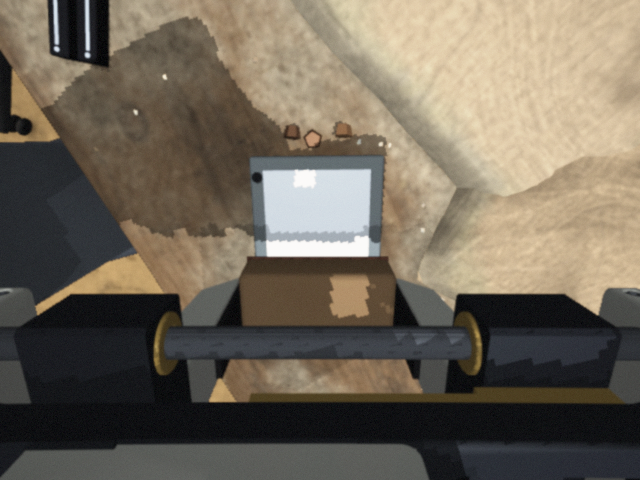

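```bash
python3 - <<'E'
from h import *
import pickle
C=pickle.load(open("pics/w5.pkl","rb"));D=np.load("pics/w5.npy")
c=np.array([542.9,-88.5]);ex=np.array([.963,-.27]);ey=np.array([.27,.963])
for u,v in [(291,131),(313,138),(342,128)]:
    g=np.array([(a,b) for a in range(u-9,u+10) for b in range(v-9,v+12)]);P=cloud(C,D,g);P=P[P[:,2]>4];r=P[:,:2]-c
    x,y=r@ex,r@ey;P=P[y<130];print((u,v),"padx",x.min().round(),x.max().round(),"pady",y.min().round(),y.max().round(),"z",np.percentile(P[:,2],[5,50,95]).round(1),len(P))
E
```

```text
(291, 131) padx -25.0 -1.0 pady 88.0 97.0 z [ 5.   9.1 11.8] 199
(313, 138) padx -10.0 1.0 pady 82.0 94.0 z [4.8 7.6 9. ] 192
(342, 128) padx -1.0 24.0 pady 89.0 98.0 z [ 5.6  9.8 12.5] 196
```

Call:
move_arm(moves=[{"angular": [0, 0, 0], "slide": [15, -6, 0], "hand": 0.6}, {"angular": [0, 0, 0], "slide": [45, -20, 0], "hand": 0.6}, {"angular": [0, 0, 0], "slide": [80, -36, 0], "hand": 0.6}, {"angular": [0, 0, 0], "slide": [115, -51, 0], "hand": 0.6}, {"angular": [0, 0, 0], "slide": [150, -67, 0], "hand": 0.6}, {"angular": [0, 0, 0], "slide": [185, -83, 0], "hand": 0.6}, {"angular": [0, 0, 0], "slide": [215, -96, 0], "hand": 0.6}, {"angular": [0, 0, 0], "slide": [240, -107, 10], "hand": 0.6}, {"angular": [0, 0, 0], "slide": [250, -112, 30], "hand": 0.6}, {"angular": [0, 0, 0], "slide": [250, -112, 55], "hand": 0.6}, {"angular": [0, 0, 0], "slide": [250, -112, 80], "hand": 0.6}, {"angular": [0, 0, 0], "slide": [250, -112, 95], "hand": 0.6}])

```text
time_s: 9.37
tool_pos: [505.0, 197.7, 34.1]
ee_rot: [[0.273, 0.962, -0.005], [0.962, -0.273, -0.001], [-0.002, -0.004, -1.0]]
contact_force: [0.4, -0.0, -0.7]
finger_gap: 0.759
grip_force: 20.0
```

Call:
move_arm(moves=[{"angular": [0, 0, 0], "slide": [0, 0, 5], "hand": 0.6}, {"angular": [0, 0, 0], "slide": [0, 0, 9], "hand": 0.6}, {"angular": [0, 0, 0], "slide": [0, 0, 12], "hand": 0.6}, {"angular": [0, 0, 0], "slide": [0, 0, 14], "hand": 0.6}, {"angular": [0, 0, 0], "slide": [0, 0, 14], "hand": 0.6}, {"angular": [0, 0, 0], "slide": [0, 0, 14], "hand": 0.6}])

```text
time_s: 9.87
tool_pos: [508.2, 196.9, 24.3]
ee_rot: [[0.277, 0.961, 0.001], [0.961, -0.277, 0.0], [0.001, 0.001, -1.0]]
contact_force: [0.7, -0.2, -0.6]
finger_gap: 0.76
grip_force: 20.0
```

Not touching yet; lower 2 mm more and release.

Call:
move_arm(moves=[{"angular": [0, 0, 0], "slide": [0, 0, 1], "hand": 0.6}, {"angular": [0, 0, 0], "slide": [0, 0, 2], "hand": 0.6}, {"angular": [0, 0, 0], "slide": [0, 0, 2], "hand": 0.6}, {"angular": [0, 0, 0], "slide": [0, 0, 2], "hand": 1}, {"angular": [0, 0, 0], "slide": [0, 0, 2], "hand": 1}, {"angular": [0, 0, 0], "slide": [0, 0, 2], "hand": 1}, {"angular": [0, 0, 0], "slide": [0, 0, 2], "hand": 1}, {"angular": [0, 0, 0], "slide": [0, 0, 2], "hand": 1}])

```text
time_s: 10.53
tool_pos: [507.7, 196.6, 21.6]
ee_rot: [[0.277, 0.961, -0.0], [0.961, -0.277, -0.0], [-0.0, -0.0, -1.0]]
contact_force: [-1.5, -0.3, 0.0]
finger_gap: 0.999
grip_force: 0.0
```

Call:
move_arm(moves=[{"angular": [0, 0, 0], "slide": [0, 0, -25], "hand": 1}, {"angular": [0, 0, 0], "slide": [0, 0, -60], "hand": 1}, {"angular": [0, 0, 0], "slide": [0, 0, -100], "hand": 1}, {"angular": [0, 0, 0.02], "slide": [-15, 4, -135], "hand": 1}, {"angular": [0, 0, 0.05], "slide": [-45, 11, -160], "hand": 1}, {"angular": [0, 0, 0.08], "slide": [-83, 20, -170], "hand": 1}, {"angular": [0, 0, 0.1], "slide": [-122, 30, -180], "hand": 1}, {"angular": [0, 0, 0.12], "slide": [-161, 39, -185], "hand": 1}, {"angular": [0, 0, 0.14], "slide": [-200, 48, -190], "hand": 1}, {"angular": [0, 0, 0.16], "slide": [-239, 57, -195], "hand": 1}, {"angular": [0, 0, 0.18], "slide": [-278, 66, -198], "hand": 1}, {"angular": [0, 0, 0.2], "slide": [-300, 71, -198], "hand": 1}])

```text
time_s: 11.53
tool_pos: [492.4, -116.4, 220.2]
ee_rot: [[0.467, 0.884, 0.0], [0.884, -0.467, -0.002], [-0.002, 0.001, -1.0]]
contact_force: [1.1, -1.2, 0.5]
finger_gap: 1.005
grip_force: 0.0
```

Call:
move_arm(moves=[{"angular": [0, 0, 0.01], "slide": [-38, 9, 0], "hand": 1}, {"angular": [0, 0, 0.02], "slide": [-76, 18, 0], "hand": 1}, {"angular": [0, 0, 0.034], "slide": [-114, 27, 0], "hand": 1}, {"angular": [0, 0, 0.034], "slide": [-152, 36, 0], "hand": 1}, {"angular": [0, 0, 0.034], "slide": [-190, 45, 0], "hand": 1}, {"angular": [0, 0, 0.034], "slide": [-220, 51, 0], "hand": 1}, {"angular": [0, 0, 0.034], "slide": [-240, 55, 0], "hand": 1}, {"angular": [0, 0, 0.034], "slide": [-248, 58, 0], "hand": 1}, {"angular": [0, 0, 0.034], "slide": [-248, 58, 0], "hand": 1}, {"angular": [0, 0, 0.034], "slide": [-248, 58, 0], "hand": 1}, {"angular": [0, 0, 0.034], "slide": [-248, 58, 0], "hand": 1}])

```text
time_s: 12.45
tool_pos: [431.0, -355.8, 219.8]
ee_rot: [[0.489, 0.872, 0.0], [0.872, -0.489, 0.001], [0.001, -0.0, -1.0]]
contact_force: [0.0, 0.2, -0.4]
finger_gap: 1.004
grip_force: 0.0
```

```bash
python3 - <<'E'
from h import *
import pickle
s=telemetry.state();print(s["tool_pos"],s["ee_rot"].round(3).tolist(),s["joint_positions"].round(2))
im,d=eyes.capture("wrist");cv2.imwrite("pics/w6.png",im);C=cam("wrist",s);np.save("pics/w6.npy",d)
pickle.dump(C,open("pics/w6.pkl","wb"))
im2,d2=eyes.capture("top");cv2.imwrite("pics/top1.png",im2)
top=cv2.resize(im2[195:305,210:510],(640,235));cv2.imwrite("pics/c6.png",np.vstack([im[:345],top]))
E
```

```text
[ 430.96906878 -355.8220008   219.76419617] [[0.489, 0.872, 0.0], [0.872, -0.489, 0.001], [0.001, -0.0, -1.0]] [ 0.94  0.39 -0.47  1.73  0.2   1.07 -0.1 ]
```

View pics/c6.png

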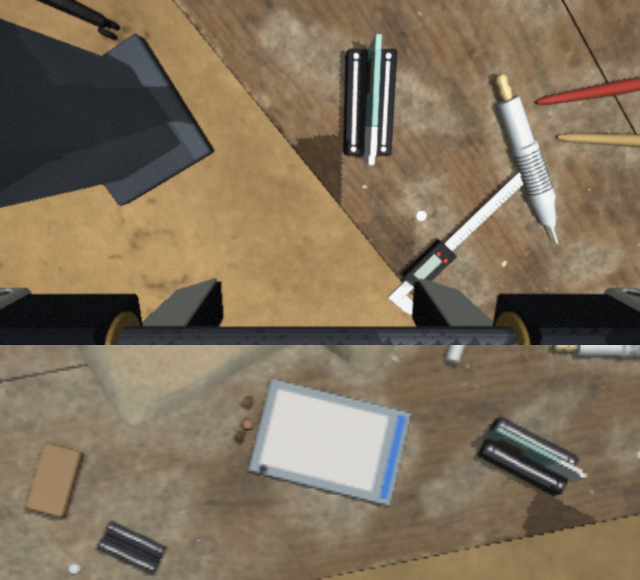

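```bash
python3 - <<'E'
from h import *
import pickle
C=pickle.load(open("pics/w6.pkl","rb"));D=np.load("pics/w6.npy");im=cv2.imread("pics/w6.png")
vv,uu=np.mgrid[20:180,335:410];uv=np.c_[uu.ravel(),vv.ravel()];P=cloud(C,D,uv)
for lo,hi in ((48,62),(30,62),(18,26)):
    m=(P[:,2]>lo)&(P[:,2]<hi);q=P[m];r=cv2.minAreaRect(q[:,:2].astype(np.float32));print(lo,m.sum(),q[:,2].max().round(1),np.median(q[:,2]).round(1),[np.round(a,1).tolist() if not np.isscalar(a) else a for a in r])
m=(P[:,2]>48)&(P[:,2]<62);q=P[m][:,:2];c=q.mean(0);w,v=np.linalg.eigh(np.cov((q-c).T));a=v[:,1];t=(q-c)@a;print(c,np.degrees(np.arctan2(a[1],a[0])),c+a*t.min(),c+a*t.max(),np.ptp((q-c)@v[:,0]))
# stand top dark & ends via image rect at z=22
b=im.max(2);k=((b<75)).astype(np.uint8);k[:, :335]=0;k[:,410:]=0;k[:20]=0;k[180:]=0
p=np.argwhere(k)[:,::-1].astype(np.int32);r=cv2.minAreaRect(onz(C,p,22)[:,:2].astype(np.float32));print("dark",r)
E
```

```text
48 866 57.1 54.6 [[522.0, -289.3], [94.8, 5.2], 60.71023178100586]
30 1274 57.1 53.9 [[520.8, -291.2], [99.4, 5.4], 60.70453643798828]
18 3944 26.0 21.9 [[521.2, -290.7], [98.4, 43.9], 60.716793060302734]
[ 523.55133108 -285.7344578 ] 60.7248790300916 [ 498.48986243 -330.43894302] [ 544.85335102 -247.73605279] 5.256517104999942
dark ((514.9932861328125, -297.6385498046875), (117.52340698242188, 51.070587158203125), 56.55219650268555)
```

Call:
move_arm(moves=[{"angular": [0, 0, 0], "slide": [30, 14, 20], "hand": 0.5}, {"angular": [0, 0, 0], "slide": [60, 28, 40], "hand": 0.5}, {"angular": [0, 0, 0], "slide": [88, 41, 60], "hand": 0.5}, {"angular": [0, 0, 0], "slide": [100, 46.7, 80], "hand": 0.5}, {"angular": [0, 0, 0], "slide": [100, 46.7, 100], "hand": 0.5}, {"angular": [0, 0, 0], "slide": [100, 46.7, 120], "hand": 0.5}, {"angular": [0, 0, 0], "slide": [100, 46.7, 130], "hand": 0.5}, {"angular": [0, 0, 0], "slide": [100, 46.7, 130], "hand": 0.5}, {"angular": [0, 0, 0], "slide": [100, 46.7, 130], "hand": 0.5}, {"angular": [0, 0, 0], "slide": [100, 46.7, 130], "hand": 0.5}])

```text
time_s: 13.38
tool_pos: [520.6, -294.0, 91.0]
ee_rot: [[0.492, 0.871, 0.002], [0.871, -0.492, -0.001], [0.0, 0.002, -1.0]]
contact_force: [1.0, 0.5, 1.1]
finger_gap: 0.504
grip_force: 0.0
```

Call:
move_arm(moves=[{"angular": [0, 0, 0], "slide": [0, 0, 12], "hand": 0.5}, {"angular": [0, 0, 0], "slide": [0, 0, 26], "hand": 0.5}, {"angular": [0, 0, 0], "slide": [0, 0, 39], "hand": 0.5}, {"angular": [0, 0, 0], "slide": [0, 0, 48], "hand": 0.5}, {"angular": [0, 0, 0], "slide": [0, 0, 53], "hand": 0.5}, {"angular": [0, 0, 0], "slide": [0, 0, 53], "hand": 0.5}, {"angular": [0, 0, 0], "slide": [0, 0, 53], "hand": 0.5}, {"angular": [0, 0, 0], "slide": [0, 0, 53], "hand": 0.5}])

```text
time_s: 14.05
tool_pos: [520.3, -294.0, 37.2]
ee_rot: [[0.492, 0.871, 0.001], [0.871, -0.492, -0.0], [0.0, 0.001, -1.0]]
contact_force: [0.7, -0.5, 0.5]
finger_gap: 0.499
grip_force: 0.0
```

Call:
move_arm(moves=[{"angular": [0, 0, 0], "slide": [0, 0, 0], "hand": 0.3}, {"angular": [0, 0, 0], "slide": [0, 0, 0], "hand": 0.15}, {"angular": [0, 0, 0], "slide": [0, 0, 0], "hand": 0.1}, {"angular": [0, 0, 0], "slide": [0, 0, 0], "hand": 0.0}, {"angular": [0, 0, 0], "slide": [0, 0, 0], "hand": 0.0}, {"angular": [0, 0, 0], "slide": [0, 0, 0], "hand": 0.0}, {"angular": [0, 0, 0], "slide": [0, 0, 0], "hand": 0.0}, {"angular": [0, 0, 0], "slide": [0, 0, 0], "hand": 0.0}], newtons=25)

```text
time_s: 14.72
tool_pos: [519.9, -293.9, 36.7]
ee_rot: [[0.492, 0.871, 0.0], [0.871, -0.492, -0.0], [-0.0, 0.0, -1.0]]
contact_force: [-0.9, -0.2, 0.7]
finger_gap: 0.05
grip_force: 25.0
```

Call:
move_arm(moves=[{"angular": [0, 0, 0], "slide": [0, 0, -10], "hand": 0}, {"angular": [0, 0, 0], "slide": [0, 0, -28], "hand": 0}, {"angular": [0, 0, 0], "slide": [0, 0, -52], "hand": 0}, {"angular": [0, 0, 0], "slide": [0, 0, -80], "hand": 0}, {"angular": [0, 0, -0.03], "slide": [15, -6, -110], "hand": 0}, {"angular": [0, 0, -0.07], "slide": [40, -17, -135], "hand": 0}, {"angular": [0, 0, -0.11], "slide": [70, -30, -150], "hand": 0}, {"angular": [0, 0, -0.15], "slide": [100, -43, -163], "hand": 0}, {"angular": [0, 0, -0.19], "slide": [132, -56, -163], "hand": 0}, {"angular": [0, 0, -0.22], "slide": [162, -69, -163], "hand": 0}, {"angular": [0, 0, -0.24], "slide": [182, -78, -163], "hand": 0}, {"angular": [0, 0, -0.24], "slide": [190, -81, -163], "hand": 0}])

```text
time_s: 15.72
tool_pos: [542.8, -83.9, 200.9]
ee_rot: [[0.264, 0.964, 0.001], [0.964, -0.264, 0.001], [0.002, 0.001, -1.0]]
contact_force: [0.5, -0.5, -0.5]
finger_gap: 0.056
grip_force: 25.0
```

```bash
python3 - <<'E'
from h import *
s=telemetry.state();print(s["tool_pos"],s["ee_rot"].round(3).tolist(),s["joint_positions"].round(2),s["finger_gap"])
E
```

```text
[542.80497986 -83.90802602 200.86109908] [[0.264, 0.964, 0.001], [0.964, -0.264, 0.001], [0.002, 0.001, -1.0]] [ 0.49  0.41 -0.59  1.77  0.26  1.03 -0.46] 0.05567985752235287
```

Call:
move_arm(moves=[{"angular": [-0.1, 0, 0], "slide": [0, 0, 0], "hand": 0}, {"angular": [-0.2, 0, 0], "slide": [0, 0, 0], "hand": 0}, {"angular": [-0.3, 0, 0], "slide": [0, 0, 0], "hand": 0}, {"angular": [-0.4, 0, 0], "slide": [0, 0, 0], "hand": 0}, {"angular": [-0.5, 0, 0], "slide": [0, 0, 0], "hand": 0}, {"angular": [-0.6, 0, 0], "slide": [0, 0, 0], "hand": 0}, {"angular": [-0.7, 0, 0], "slide": [0, 0, 0], "hand": 0}, {"angular": [-0.7, 0, 0], "slide": [0, 0, 0], "hand": 0}, {"angular": [-0.7, 0, 0], "slide": [0, 0, 0], "hand": 0}, {"angular": [-0.7, 0, 0], "slide": [0, 0, 0], "hand": 0}])

```text
time_s: 16.55
tool_pos: [544.7, -98.8, 201.7]
ee_rot: [[0.288, 0.751, 0.594], [0.957, -0.213, -0.195], [-0.02, 0.625, -0.78]]
contact_force: [0.9, -0.6, -0.2]
finger_gap: 0.055
grip_force: 25.0
```

```bash
python3 - <<'E'
from h import *
s=telemetry.state();print(s["tool_pos"],s["ee_rot"].round(3).tolist(),s["joint_positions"].round(2),s["finger_gap"])
E
```

```text
[544.68679389 -98.81190401 201.71939733] [[0.288, 0.751, 0.594], [0.957, -0.213, -0.195], [-0.02, 0.625, -0.78]] [ 0.19  0.15 -0.29  2.35  1.55  0.29 -1.82] 0.05451348796763726
```

Call:
move_arm(moves=[{"angular": [-0.06, 0, 0], "slide": [0, 0, 0], "hand": 0}, {"angular": [-0.12, 0, 0], "slide": [0, 0, 0], "hand": 0}, {"angular": [-0.18, 0, 0], "slide": [0, 0, 0], "hand": 0}, {"angular": [-0.24, 0, 0], "slide": [0, 0, 0], "hand": 0}, {"angular": [-0.3, 0, 0], "slide": [0, 0, 0], "hand": 0}, {"angular": [-0.36, 0, 0], "slide": [0, 0, 0], "hand": 0}, {"angular": [-0.42, 0, 0], "slide": [0, 0, 0], "hand": 0}, {"angular": [-0.48, 0, 0], "slide": [0, 0, 0], "hand": 0}, {"angular": [-0.54, 0, 0], "slide": [0, 0, 0], "hand": 0}, {"angular": [-0.54, 0, 0], "slide": [0, 0, 0], "hand": 0}, {"angular": [-0.54, 0, 0], "slide": [0, 0, 0], "hand": 0}, {"angular": [-0.54, 0, 0], "slide": [0, 0, 0], "hand": 0}])

```text
time_s: 17.55
tool_pos: [597.9, -96.3, 214.0]
ee_rot: [[0.299, 0.362, 0.883], [0.954, -0.095, -0.285], [-0.019, 0.927, -0.374]]
contact_force: [-0.1, 0.1, -0.8]
finger_gap: 0.053
grip_force: 25.0
```

```bash
python3 - <<'E'
from h import *
s=telemetry.state();print(s["tool_pos"],s["ee_rot"].round(3).tolist(),s["joint_positions"].round(2),s["finger_gap"],s["joint_vel"].round(2))
E
```

```text
[597.9487148  -96.33928425 214.02996877] [[0.299, 0.362, 0.883], [0.954, -0.095, -0.285], [-0.019, 0.927, -0.374]] [ 0.35  0.53 -0.71  2.57  2.44  1.27 -2.74] 0.053157080077594426 [-0.01 -0.03  0.    0.   -0.    0.01 -0.  ]
```

Call:
move_arm(moves=[{"angular": [0.04, 0, 0], "slide": [-1, -9, -4], "hand": 0}, {"angular": [0.08, 0, 0], "slide": [-2, -18, -9], "hand": 0}, {"angular": [0.12, 0, 0], "slide": [-3, -27, -13], "hand": 0}, {"angular": [0.16, 0, 0], "slide": [-4, -37, -18], "hand": 0}, {"angular": [0.2, 0, 0], "slide": [-5, -46, -22], "hand": 0}, {"angular": [0.22, 0, 0], "slide": [-6, -55, -26], "hand": 0}, {"angular": [0.22, 0, 0], "slide": [-7, -64, -31], "hand": 0}, {"angular": [0.22, 0, 0], "slide": [-8, -74, -35], "hand": 0}, {"angular": [0.22, 0, 0], "slide": [-8, -74, -35], "hand": 0}, {"angular": [0.22, 0, 0], "slide": [-8, -74, -35], "hand": 0}, {"angular": [0.22, 0, 0], "slide": [-8, -74, -35], "hand": 0}, {"angular": [0.22, 0, 0], "slide": [-8, -74, -35], "hand": 0}])

```text
time_s: 18.55
tool_pos: [545.2, -86.0, 162.0]
ee_rot: [[0.299, 0.548, 0.781], [0.954, -0.155, -0.257], [-0.02, 0.822, -0.569]]
contact_force: [-0.0, 0.5, -0.1]
finger_gap: 0.052
grip_force: 25.0
```

```bash
python3 - <<'E'
from h import *
s=telemetry.state();print(s["tool_pos"],s["ee_rot"].round(3).tolist(),s["joint_positions"].round(2),s["finger_gap"],s["joint_vel"].round(2))
E
```

```text
[545.24537058 -86.04593208 161.95956232] [[0.299, 0.548, 0.781], [0.954, -0.155, -0.257], [-0.02, 0.822, -0.569]] [ 0.72  0.71 -1.27  2.57  2.16  1.3  -2.39] 0.05223278406044066 [-0.03 -0.02 -0.02 -0.    0.01  0.01 -0.  ]
```

Call:
move_arm(moves=[{"angular": [-0.02, 0, 0], "slide": [0, -2, 0], "hand": 0}, {"angular": [-0.05, 0, 0], "slide": [-1, -5, -1], "hand": 0}, {"angular": [-0.07, 0, 0], "slide": [-1, -7, -1], "hand": 0}, {"angular": [-0.07, 0, 0], "slide": [-1, -7, -1], "hand": 0}, {"angular": [-0.07, 0, 0], "slide": [-1, -7, -1], "hand": 0}, {"angular": [-0.07, 0, 0], "slide": [-1, -7, -1], "hand": 0}, {"angular": [-0.07, 0, 0], "slide": [-1, -7, -1], "hand": 0}, {"angular": [-0.07, 0, 0], "slide": [-1, -7, -1], "hand": 0}])

```text
time_s: 19.22
tool_pos: [560.0, -84.9, 162.4]
ee_rot: [[0.305, 0.504, 0.808], [0.952, -0.14, -0.272], [-0.024, 0.853, -0.522]]
contact_force: [-0.5, -0.5, -0.4]
finger_gap: 0.05
grip_force: 25.0
```

```bash
python3 - <<'E'
from h import *
s=telemetry.state();R=s["ee_rot"];print(s["tool_pos"],s["tool_pos"]+7*R[:,2],R.round(3).tolist(),s["joint_positions"].round(2),s["joint_vel"].round(3))
im,d=eyes.capture("top");cv2.imwrite("pics/top2.png",im)
im2,d2=eyes.capture("side")
a=cv2.resize(im[180:310,200:520],(800,325));b=cv2.resize(im2[150:390,180:500],(366,275));w,_=eyes.capture("wrist");w=cv2.resize(w,(434,275))
cv2.imwrite("pics/c7.png",np.vstack([a,np.hstack([b,w])]))
E
```

```text
[560.03140527 -84.89639257 162.35223974] [565.68880411 -86.80310757 158.69734216] [[0.305, 0.504, 0.808], [0.952, -0.14, -0.272], [-0.024, 0.853, -0.522]] [ 0.68  0.8  -1.27  2.57  2.2   1.44 -2.39] [ 0.003  0.011  0.002 -0.001  0.003  0.007 -0.   ]
```

View pics/c7.png

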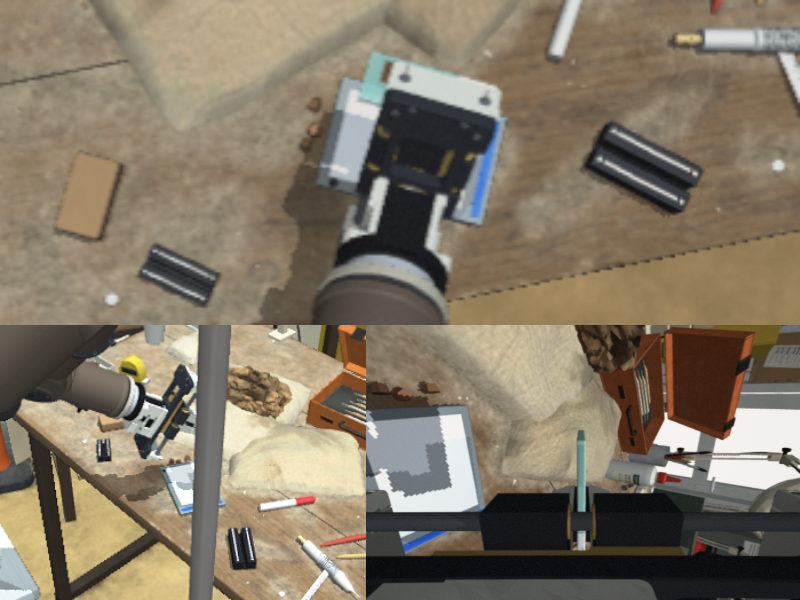

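Call:
move_arm(moves=[{"angular": [0.02, 0, 0], "slide": [-2, -4, -4], "hand": 0}, {"angular": [0.04, 0, 0], "slide": [-4, -8, -7], "hand": 0}, {"angular": [0.06, 0, 0], "slide": [-6, -12, -11], "hand": 0}, {"angular": [0.06, 0, 0], "slide": [-6, -12, -11], "hand": 0}, {"angular": [0.06, 0, 0], "slide": [-6, -12, -11], "hand": 0}, {"angular": [0.06, 0, 0], "slide": [-6, -12, -11], "hand": 0}, {"angular": [0.06, 0, 0], "slide": [-6, -12, -11], "hand": 0}, {"angular": [0.06, 0, 0], "slide": [-6, -12, -11], "hand": 0}, {"angular": [0.06, 0, 0], "slide": [-6, -12, -11], "hand": 0}])

```text
time_s: 20.12
tool_pos: [544.2, -85.9, 157.4]
ee_rot: [[0.306, 0.552, 0.775], [0.952, -0.157, -0.263], [-0.024, 0.819, -0.574]]
contact_force: [-0.4, -0.5, -0.2]
finger_gap: 0.051
grip_force: 25.0
```

```bash
python3 - <<'E'
from h import *
s=telemetry.state();R=s["ee_rot"];print(s["tool_pos"],s["tool_pos"]+7*R[:,2],R.round(3).tolist(),s["joint_positions"].round(2),s["joint_vel"].round(3))
E
```

```text
[544.19988644 -85.88585084 157.40449653] [549.6277814  -87.72988252 153.38734537] [[0.306, 0.552, 0.775], [0.952, -0.157, -0.263], [-0.024, 0.819, -0.574]] [ 0.71  0.73 -1.27  2.57  2.14  1.32 -2.39] [ 0.001 -0.    -0.     0.001  0.    -0.002  0.   ]
```

```bash
python3 -c "
from h import *
print(job.job_done())"
```

```text
the job is handed in; nothing more can be done
None
```

I handed the job in with the slide held still about 7 mm from the pad's centre and 15 cm up, frosted end towards the blue edge. It is turned 55° from upright so the label faces up, which was as far as the arm could tilt it there. Before that, the block wiped all three chips onto the table and was set down flat off the pad.

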